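# Lock a deioniser cartridge into its bayonet dock

## Task

Fit the amber deioniser cartridge (the canister with a grip bar on its lid and two side lugs) into the round steel-collared dock: find by feel where its lugs drop through the two gaps of the collar, push it down against the spring seat, turn it clockwise (seen from above) up to the stop, and let go so that the spring lifts the lugs into their pockets and it stays locked in, upright. Keep the cartridge upright all the way and leave the other things on the counter standing where they are.

Things in the scene. Friction and masses are not known exactly. Their poses are not given: they have to be found in the camera images.
- cartridge: Loose amber plastic cartridge, 150 mm tall, 0.3 to 0.5 kg. Origin: centre of its underside, z up. Round body 76 mm in diameter (lowest 6 mm: 68 mm), 0 to 90 mm high; white screw lid, 82 mm in diameter, from 90 to 110 mm. x axis: along the grip bar and the lugs. A half turn makes no difference.
- cartridge_grip (a point): Centre of the white grip bar on the cartridge's lid, 130 mm above the underside: 64 mm long along x, 16 mm wide along y, from 110 to 150 mm above the underside.
- cartridge_lugs (a point): On the cartridge's axis, 25 mm above the underside, at mid height of its two square amber lugs, which stand out at +x and -x: 16 mm wide, reaching 51 mm from the axis, from 20 to 30 mm above the underside.
- dock: Fixed dock: round white housing, 132 mm in outer diameter (foot 140 mm), on its +x side a pipe stub reaching 82 mm from the axis, 25 mm up. Origin: on its axis at counter level, z up. Heights here are above the counter. Locked: the cartridge's underside rests at 32 mm. Not locked, it springs up to 46 mm; let go short of the pockets, it stays below 27 mm.
- dock_collar (a point): On the dock's axis at the top of its steel collar, 70 mm up. Bore 81 mm; two facing gaps about 25 mm wide (a lug has 5 mm of play either side). Collars are clocked on fitting: the line through the gaps lies at an unmeasured angle within 0.45 rad either side of the dock's x axis. With the lugs resting on the collar beside the gaps the underside is 50 mm up; over the gaps it sinks lower.
- dock_seat (a point): Top of the round spring seat, 46 mm up, as at the start. Pushing it takes 7 N at first, 15 N with the cartridge's underside 23 mm up (less its weight); it bottoms at 18 mm. Lugs pass under the collar's lip with the underside below 26 mm (aim for 22 to 24); then the cartridge turns clockwise from above by about 1.0 rad from the gap to a solid stop, where the lugs stand below raised pockets.
- jar: Bystander: plain round amber jar with white round lid, 72 mm in diameter, 90 mm tall, without lugs or bar. Origin: centre of its underside.
- cup: Bystander: open chrome instrument cup, 74 mm in diameter, 85 mm tall, dented near its base. Origin: centre of its underside.
- wax_rim: Bystander: pink wax rim block, horseshoe about 70 mm wide and 20 mm tall. Origin: underside.
- quadrant_tray: Bystander: green polymer tray, 100 x 130 x 22 mm. Origin: centre of its underside.
- handle0: Bystander: nickel-plated tray handle lying flat, U shape 122 mm long, 12 mm thick. Origin: its middle, at counter level.
- handle1: Bystander: the second tray handle, the same.
- cassette: Bystander: closed steel instrument cassette, 180 x 90 x 30 mm. Origin: centre of its underside.
There are look-alikes about, which are no part of the job. Leave any yellow look-alike of the dock alone. What is shaped like the cartridge but turquoise is not meant.

How it is judged (in metres and radians):
On the way, in this order (a step that is already met when the one before it is completed fails the run):
1. the cartridge is lifted off the counter and stands over the dock (height (world z) of cartridge above 0.045 m and horizontal distance between cartridge and dock below 0.03 m), for 0.1 s.
2. its lugs are through the gaps and it is pushed down past the collar's lip (z of cartridge in the frame of dock below 0.0275 m and horizontal distance between cartridge and dock below 0.007 m), for 0.1 s.
At the end, for the whole second after the job is handed in: The cartridge is locked in the dock, let go and at rest: its underside stands 28.5 to 35.5 mm above the dock's origin (32 mm when the lugs sit in their pockets), its axis within 6 mm of the dock's and within 0.08 rad of upright (z of cartridge in the frame of dock between 0.0285 and 0.0355 m and horizontal distance between cartridge and dock below 0.006 m and angle between cartridge's own z axis and vertical below 0.08 rad and linear speed of cartridge below 0.01 m/s); the robot touches nothing.
It fails at once if another thing on the counter was moved by more than 30 mm or tipped over (distance of any of jar, cup, wax_rim, quadrant_tray, handle0, handle1, cassette from where it was at the start of the episode above 0.03 m or angle between any of jar, cup, wax_rim, quadrant_tray, handle0, handle1, cassette's own z axis and vertical above 0.5 rad).
It fails at once if the cartridge was tipped by more than 0.6 rad (angle between cartridge's own z axis and vertical above 0.6 rad).
It also fails if it takes over 54 s, if anything falls off the work surface, if the arm or the gripper's body presses on something with over 40 N, if the wrist force passes 120 N, or if a joint passes its speed limit or range.

## Robot

A 6-joint arm with a two-finger parallel gripper is mounted at the origin on the work surface. World frame = base frame: x ahead of the robot, y to its left, z up, the work surface at z = 0. Lengths are in mm, angles in degrees, forces in N, time in s.
With the tool pointing down it reaches from about 350 to 850 mm from the base axis. Payload 8.1 kg.
Tool frame: the origin (TCP) lies on the centre line of the jaws, within the pads' length; the fingertips stand 19 mm ahead of it and the grasp point (between the pads) is the TCP (r.tip_reach is the z of the fingertips in the tool frame, in mm); z points along the fingers, y is the line along which they close (so a half turn about z gives the same grasp; the last joint's range is limited). The gripper opens to 85 mm and grips with 20 to 120 N. Pads are 22 mm wide; open, the fingers measure 114 mm over their backs; the gripper's body (76 mm by 85 mm) begins 54 mm behind the grasp point. The pads swing forward as they close: fully open they stand 13 mm farther back than shut.
Start: joints at [69.993, 7.471, 85.268, -0, 87.261, -4.893], TCP at [156.428, 579.254, 250.292] pointing down, gripper open.
Joint ranges: [-169.43, 169.43], [-51.17, 129.36], [1.28, 143.12], [-76.62, 256.62], [0, 156.53], [-152.29, 152.29]. Speed limits (degrees/s): [136.94, 136.94, 159.86, 180, 180, 180].

## Interface

Orientations are given as [roll, pitch, yaw] about the fixed x, y, z axes, in that order (R = Rz(yaw) Ry(pitch) Rx(roll)).
In Python, from bench import r gives the robot as it stands. The module is installed in compiled form; this text tells all that it offers.
- The arm moves only by the shell command python3 -m handwheel 'ROWS' [FORCE]. ROWS is JSON, a list of rows, each a list of 7 numbers: the shift along the tool's x, y, z in m, then the turn, a rotation vector about the tool's x, y, z in degrees, then the finger opening in m, from 0 to 0.0854. In form: [[tx, ty, tz, ax, ay, az, claw], ...]. A call has 1 to 8 rows; each row shifts and turns the commanded pose from where the row before left it, along the tool's axes as they then stand; what a row does not reach is not made up. A row lasts 1/12 s, in which the tool goes at most 41.7 mm and 7.16 degrees, less where a joint would pass 70% of its speed; a pose out of reach is approached as far as the arm can. A call with a gripper value outside its range is refused whole. The fingers move at their own pace and stop on an object; FORCE is the grip in N (left out, the last holds). Time passes only in rows, so rows that do not move let the fingers close. It gives the time, the measured TCP pose, the force, the opening and the grip force at its end, in the units of the state.
- r.sense(): the state, without advancing time (a new reading comes with each control period).
- r.snapshot(name): name is "side" or "top"; returns (picture, depth): 480x640x3 uint8, blue, green, red; 480x640 float32, mm along the optical axis (not along the pixel's ray), 0 where there is no reading.
- r.calibration(name): a dict with "vfov" (degrees; the focal length in pixels is half the picture's height over the tangent of half this angle, whatever the lens; pixels are square), "cx", "cy" (the principal point, pixels), "rvec" (rotation vector, rad) and "tvec" (3), from world to camera coordinates, as OpenCV has them. Camera axes: x right, y down, z forward; pixel columns grow to the right and rows downward; lengths in mm; the calibration is good to about 2 mm. A picture is of the moment at which its call begins. calibration takes no time and is no camera call.
- r.hand_in(): hands the job in; it is judged then, once.
The state is a dict: "time": time; "joint_pos": joint angles; "qd": joint speeds; "joint_efforts": joint torques, N m; "tool_pos": TCP position; "tcp_rot": TCP orientation; "ft_force": force on the tool from outside, world axes, zero at the start; "wrist_torque": the same for the moment, N m; "finger_gap": finger opening in mm; "grip_force": force on a finger pad.
Only numpy, scipy, OpenCV 4.12 (cv2) and the standard library are available. Lean on these libraries where they do the work, as an engineer would, in place of code of your own. Each camera call takes 0.05 s, during which the arm holds its last target. There are 200 camera calls.

## Working session

There is one attempt and no reset: what is moved stays moved. The work goes in short steps, Python scripts to look and compute and a shell command to move; the robot and the scene stay as the last step left them, time stands still between calls to the robot, and variables do not carry over. Pictures are saved under pics/ and viewed, at most 10 in all, crops included, and the job is handed in when it is done.

```bash
mkdir -p pics; python3 - <<'E'
from bench import r
import cv2,numpy as np
for n in("side","top"):
    p,d=r.snapshot(n);cv2.imwrite(f"pics/{n}0.png",p);np.save(f"pics/{n}0.npy",d);print(n,r.calibration(n))
s=r.sense();print(s)
E
```

```text
side {'vfov': 48.28630139956581, 'cx': 321.7918611408179, 'cy': 240.6133233506367, 'rvec': array([ 2.29804513, -0.1268187 ,  0.06671016]), 'tvec': array([-554.2814587 ,  118.10858316, 1235.81873191])}
top {'vfov': 52.12909596409975, 'cx': 314.71915114765784, 'cy': 237.45232391285487, 'rvec': array([ 2.12122085, -2.16627401,  0.15403023]), 'tvec': array([  20.2556514 ,  569.70781238, 1119.5625628 ])}
{'time': 0.1, 'joint_pos': array([ 6.99922000e+01,  7.50926554e+00,  8.53220895e+01, -1.30191550e-03,
        8.72629723e+01, -4.89336285e+00]), 'qd': array([-0.0274855 , -0.19974565, -0.12900964,  0.03967013, -0.07001725,
       -0.07521148]), 'joint_efforts': array([ 1.53811863e-03, -5.70947778e+01, -5.01943946e+01, -1.96506830e-04,
        8.14167783e-03, -1.71574720e-05]), 'tool_pos': array([156.27920637, 578.81166237, 249.37422483]), 'tcp_rot': array([-1.79905906e+02, -6.75067179e-03,  1.64885621e+02]), 'ft_force': array([-0.51075033, -0.2901711 , -0.28987876]), 'wrist_torque': array([0.03470108, 0.01626804, 0.01212542]), 'grip_force': 0.0, 'finger_gap': 85.30385025637142}
```

View pics/top0.png

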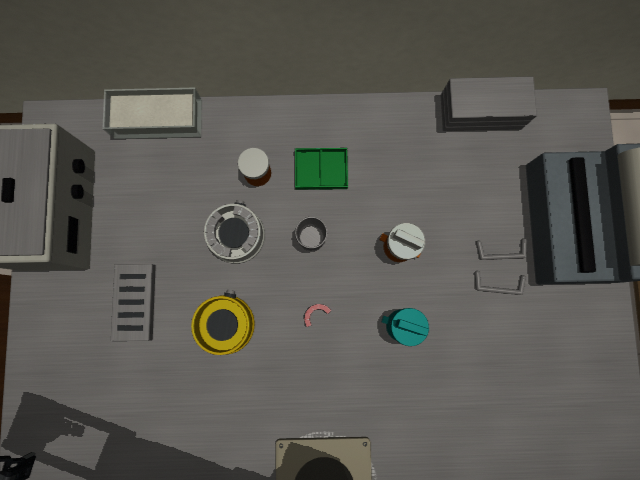

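View pics/side0.png

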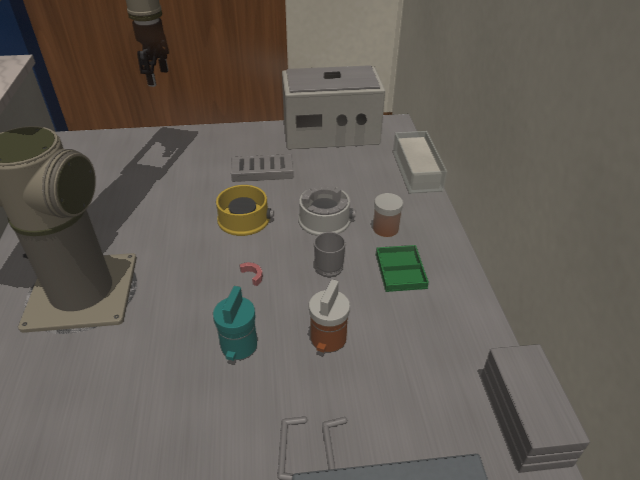

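The top view shows the cartridge (white lid, grip bar) near (405,240), the white dock near (233,232) with its stub at (240,205), and the turquoise and yellow look-alikes below them. The side view shows the cartridge at (329,320) and the dock at (325,208). Next I'll enlarge these areas.

```bash
cat > h.py <<'E'
import cv2,numpy as np
from bench import r
def cam(n):
    c=r.calibration(n);f=240/np.tan(np.radians(c['vfov']/2))
    return np.array([[f,0,c['cx']],[0,f,c['cy']],[0,0,1]]),cv2.Rodrigues(c['rvec'])[0],c['tvec']
def deproj(n,d):
    K,R,t=cam(n);v,u=np.mgrid[:480,:640]
    P=np.stack([(u-K[0,2])/K[0,0]*d,(v-K[1,2])/K[1,1]*d,d],-1)
    return (P-t)@R
def tri(pt,ps):
    Pm=[K@np.c_[R,t] for K,R,t in (cam("top"),cam("side"))]
    X=cv2.triangulatePoints(Pm[0],Pm[1],np.float64(pt).reshape(2,1),np.float64(ps).reshape(2,1))
    X=X[:3,0]/X[3,0]; e=[(lambda q:q[:2]/q[2])(p@np.r_[X,1])-a for p,a in zip(Pm,(pt,ps))]
    return X.round(1),np.round(e,1).tolist()
def proj(n,X):
    K,R,t=cam(n);q=K@(R@np.asarray(X,float)+t);return q[:2]/q[2]
E
python3 - <<'E'
from h import *
T=cv2.imread("pics/top0.png");S=cv2.imread("pics/side0.png")
def c(I,u,v):return cv2.resize(I[v:v+75,u:u+100],(400,300),interpolation=cv2.INTER_CUBIC)
print("tops-left at top:(185,195),(355,205); side:(275,175),(280,280); x4")
cv2.imwrite("pics/m.png",np.vstack([np.hstack([c(T,185,195),c(T,355,205)]),np.hstack([c(S,275,175),c(S,280,280)])]))
for n in("top","side"):
    d=np.load(f"pics/{n}0.npy");W=deproj(n,d)
    for u,v in {"top":[(405,240),(420,236),(233,232),(233,208),(300,280),(450,200)],"side":[(329,308),(325,202),(340,350),(325,192),(300,260)]}[n]:print(n,u,v,W[v,u].round(1))
E
```

```text
tops-left at top:(185,195),(355,205); side:(275,175),(280,280); x4
top 405 240 [ 544.2 -184.8  151.3]
top 420 236 [ 557.8 -225.5  113. ]
top 233 232 [586.  200.6  49.2]
top 233 208 [645.5 202.2  41.2]
top 300 280 [ 4.728e+02  4.620e+01 -4.000e-01]
top 450 200 [ 663.  -328.9   -0.7]
side 329 308 [ 546.5 -216.2  123.4]
side 325 202 [590.7 216.1  47.7]
side 340 350 [ 570.2 -227.8    1.2]
side 325 192 [593.8 243.3  60.2]
side 300 260 [5.097e+02 5.160e+01 5.000e-01]
```

View pics/m.png

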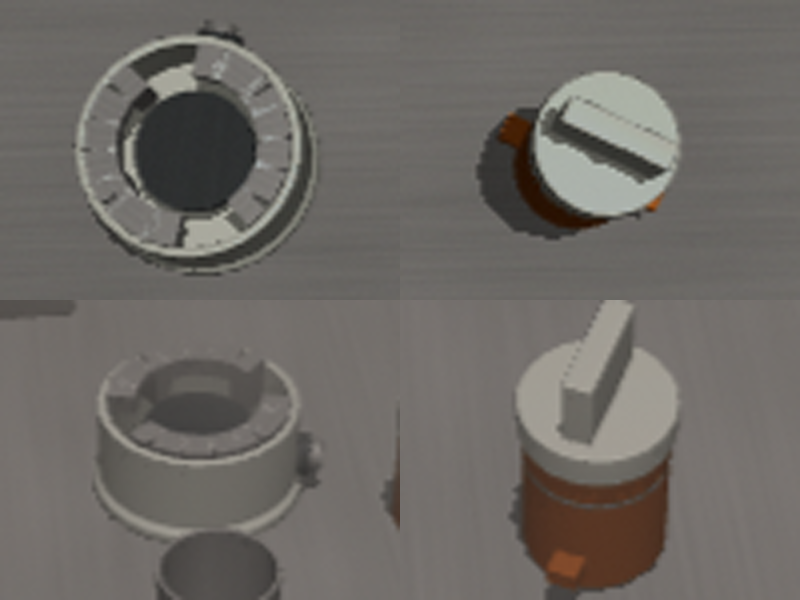

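The crop shows the dock with its gaps at about (168,72) and (210,235) in the top-left panel. In the other panels the cartridge's bar runs from upper left to lower right, and a lug is at (515,130). I'll fit the geometry from both depth clouds.

```bash
python3 - <<'E'
from h import *
from scipy.optimize import least_squares
def circ(p):
    return least_squares(lambda q:np.hypot(p[:,0]-q[0],p[:,1]-q[1])-q[2],[*p.mean(0)[:2],40],loss='soft_l1').x.round(1)
for n in("top","side"):
    I=cv2.imread(f"pics/{n}0.png");W=deproj(n,np.load(f"pics/{n}0.npy"))
    near=lambda c,R:np.hypot(W[...,0]-c[0],W[...,1]-c[1])<R
    # cartridge
    m=near((548,-195),70);z=W[...,2]
    lid=W[m&(abs(z-110)<5)];bar=W[m&(abs(z-150)<6)];
    print(n,"lid",len(lid),np.median(lid[:,2]).round(1),lid.min(0).round(),lid.max(0).round())
    (cx,cy),(a,b),an=cv2.minAreaRect(bar[:,:2].astype(np.float32));print(" bar top",len(bar),np.median(bar[:,2]).round(1),cx,cy,a,b,an)
    hull=cv2.convexHull(lid[:,:2].astype(np.float32))[:,0];print(" lid circ",circ(hull),cv2.minEnclosingCircle(hull))
    # dock
    m=near((590,205),95)
    col=W[m&(z>62)&(z<78)];print(" collar",len(col),np.percentile(col[:,2],[10,50,90]).round(1))
    hull=cv2.convexHull(col[:,:2].astype(np.float32))[:,0];print(" circ",circ(hull),cv2.minEnclosingCircle(hull))
    seat=W[near((590,205),25)&(z<60)];print(" seat",np.median(seat[:,2]).round(1),seat[:,:2].mean(0).round(1))
    print(" hist",np.histogram(z[m],range(0,80,5))[0])
# triangulate bar-top corners: nearest end & far end (top crop, side crop)
E
```

```text
top lid 716 110.6 [ 509. -235.  105.] [ 589. -154.  115.]
 bar top 235 150.4 548.6138916015625 -194.42959594726562 64.2000503540039 16.46389389038086 63.60319900512695
 lid circ [ 548.8 -194.4   40.4] ((548.960205078125, -194.4515838623047), 41.04465866088867)
 collar 1295 [65.2 69.8 73. ]
 circ [585.9 201.3  65.5] ((586.0010986328125, 201.30062866210938), 66.25504302978516)
 seat 46.6 [589.8 205.2]
 hist [1075  324  206   35   24   31   37   52  201  541   75   44  151  570
  589]
side lid 745 110.6 [ 509. -238.  105.] [ 589. -155.  115.]
 bar top 221 150.5 548.989501953125 -194.805908203125 67.50340270996094 16.971261978149414 63.508262634277344
 lid circ [ 548.4 -196.    41.2] ((547.5667114257812, -196.27859497070312), 42.439022064208984)
 collar 813 [64.  69.3 72.7]
 circ [585.5 198.5  65.5] ((583.9721069335938, 198.58969116210938), 68.39093780517578)
 seat 47.2 [589.1 208.9]
 hist [426  86 112  90  82 104 111 114 135 275 116 118 180 352 341]
```

```bash
python3 - <<'E'
from h import *
from scipy.optimize import least_squares
for n in("top","side"):
    W=deproj(n,np.load(f"pics/{n}0.npy"));z=W[...,2]
    for c in ((585.9,201.3),(585.6,199.8)):
        rr=np.hypot(W[...,0]-c[0],W[...,1]-c[1]);an=np.degrees(np.arctan2(W[...,1]-c[1],W[...,0]-c[0]))
        ring=(rr>43)&(rr<51)
        print(n,c,"gap: ",[(int(a),int(np.median(z[ring&(abs((an-a+180)%360-180)<2.5)])) if (ring&(abs((an-a+180)%360-180)<2.5)).any() else None) for a in list(range(-30,60,5))+list(range(150,240,5))])
    st=(rr>72)&(rr<90)&(z>8)&(z<40);print(" stub",W[st].mean(0).round(1),st.sum(),an[st].mean().round(1))
    # bore edge / outer rim per angle
    top=(z>66)&(z<75)&(rr<70)
    e=[]
    for a in range(-180,180,6):
        s=top&(abs((an-a+180)%360-180)<3)
        if s.sum()>4:e.append((a,rr[s].min(),rr[s].max()))
    e=np.array(e);print(np.c_[e].round(0).astype(int).tolist())
    o=np.c_[c[0]+e[:,2]*np.cos(np.radians(e[:,0])),c[1]+e[:,2]*np.sin(np.radians(e[:,0]))]
    print(" outer fit",least_squares(lambda q:np.hypot(o[:,0]-q[0],o[:,1]-q[1])-q[2],[585,200,66],loss='soft_l1').x.round(1))
E
```

```text
top (585.9, 201.3) gap:  [(-30, 71), (-25, 69), (-20, 71), (-15, 68), (-10, 70), (-5, 11), (0, 8), (5, 11), (10, 6), (15, 9), (20, 6), (25, 9), (30, 10), (35, 42), (40, 69), (45, 70), (50, 70), (55, 69), (150, 71), (155, 70), (160, 71), (165, 67), (170, 69), (175, 64), (180, 7), (185, 9), (190, 8), (195, 9), (200, 6), (205, 9), (210, 7), (215, 70), (220, 69), (225, 70), (230, 70), (235, 68)]
top (585.6, 199.8) gap:  [(-30, 71), (-25, 70), (-20, 72), (-15, 69), (-10, 66), (-5, 68), (0, 6), (5, 11), (10, 11), (15, 7), (20, 9), (25, 9), (30, 10), (35, 42), (40, 68), (45, 69), (50, 70), (55, 69), (150, 69), (155, 68), (160, 71), (165, 8), (170, 69), (175, 12), (180, 8), (185, 9), (190, 8), (195, 9), (200, 9), (205, 7), (210, 8), (215, 69), (220, 70), (225, 71), (230, 69), (235, 70)]
 stub [656.9 188.1  33.1] 33 -3.5
[[-180, 61, 65], [-156, 59, 64], [-144, 40, 64], [-138, 40, 65], [-132, 39, 65], [-126, 40, 62], [-120, 40, 63], [-114, 39, 64], [-108, 40, 63], [-102, 41, 64], [-96, 40, 63], [-90, 40, 63], [-84, 40, 63], [-78, 41, 62], [-72, 39, 64], [-66, 40, 64], [-60, 40, 64], [-54, 41, 
[... 1502 characters left out ...]
, [-126, 39, 63], [-120, 40, 68], [-114, 38, 66], [-108, 39, 66], [-102, 40, 66], [-96, 40, 70], [-90, 43, 63], [-84, 40, 62], [-78, 36, 65], [-72, 40, 67], [-66, 39, 62], [-60, 42, 65], [-54, 43, 65], [-48, 49, 63], [-42, 39, 65], [-36, 41, 65], [-30, 39, 65], [-24, 44, 63], [-18, 43, 63], [-12, 42, 63], [-6, 42, 60], [36, 41, 64], [42, 41, 63], [48, 42, 60], [54, 37, 66], [60, 41, 61], [66, 42, 61], [72, 41, 60], [78, 40, 63], [84, 40, 60], [90, 43, 64], [96, 44, 60], [102, 43, 60], [108, 40, 65], [114, 39, 64], [120, 41, 62], [126, 40, 64], [132, 41, 61], [138, 38, 64], [144, 41, 64], [150, 40, 60], [156, 40, 65], [162, 45, 61], [168, 41, 63], [174, 41, 65]]
 outer fit [584.9 198.   63.7]
```

```bash
python3 -m handwheel '[[0,0,0,0,0,6.75,0.085],[0,0,0,0,0,6.75,0.085],[0,0,0,0,0,6.75,0.085],[0,0,0,0,0,6.75,0.085],[0,0,0,0,0,6.75,0.085],[0,0,0,0,0,6.75,0.085],[0,0,0,0,0,6.75,0.085],[0,0,0,0,0,6.75,0.085]]' 40
python3 -m handwheel '[[0,0,0,0,0,6.75,0.085],[0,0,0,0,0,6.75,0.085],[0,0,0,0,0,6.75,0.085],[0,0,0,0,0,6.75,0.085],[0,0,0,0,0,6.75,0.085],[0,0,0,0,0,6.75,0.085],[0,0,0,0,0,6.75,0.085],[0,0,0,0,0,0,0.085]]'
python3 -m handwheel '[[-0.0216,0.029,0,0,0,0,0.085],[-0.0216,0.029,0,0,0,0,0.085],[-0.0216,0.029,0,0,0,0,0.085],[-0.0216,0.029,0,0,0,0,0.085],[-0.0216,0.029,0,0,0,0,0.085],[-0.0216,0.029,0,0,0,0,0.085],[-0.0216,0.029,0,0,0,0,0.085],[-0.0216,0.029,0,0,0,0,0.085]]'
python3 -m handwheel '[[-0.0216,0.029,0,0,0,0,0.085],[-0.0216,0.029,0,0,0,0,0.085],[-0.0216,0.029,0,0,0,0,0.085],[-0.0216,0.029,0,0,0,0,0.085],[-0.0216,0.029,0,0,0,0,0.085],[-0.0216,0.029,0,0,0,0,0.085],[-0.0216,0.029,0,0,0,0,0.085],[-0.0216,0.029,0,0,0,0,0.085]]'
python3 -m handwheel '[[-0.0216,0.029,0,0,0,0,0.085],[-0.0216,0.029,0,0,0,0,0.085],[-0.0216,0.029,0,0,0,0,0.085],[-0.0216,0.029,0,0,0,0,0.085],[-0.0216,0.029,0,0,0,0,0.085],[-0.0216,0.029,0,0,0,0,0.085],[-0.0216,0.029,0,0,0,0,0.085],[0,0,0,0,0,0,0.085]]'
python3 -m handwheel '[[0,0,0,0,0,0,0.085],[0,0,0,0,0,0,0.085]]'
```

```text
time: 0.77
tool_pos: [156.3, 579.0, 249.7]
tcp_rot: [-180.0, 0.0, 110.6]
ft_force: [0.8, 0.1, 0.2]
finger_gap: 84.9
grip_force: 0.0
time: 1.43
tool_pos: [156.3, 579.0, 249.7]
tcp_rot: [180.0, 0.1, 63.3]
ft_force: [1.0, -0.0, -0.4]
finger_gap: 85.0
grip_force: 0.0
time: 2.1
tool_pos: [287.8, 319.8, 250.0]
tcp_rot: [180.0, 0.0, 63.9]
ft_force: [0.1, 0.4, 0.1]
finger_gap: 84.9
grip_force: 0.0
time: 2.77
tool_pos: [419.0, 61.7, 250.3]
tcp_rot: [180.0, -0.0, 63.9]
ft_force: [1.8, 0.4, 0.1]
finger_gap: 85.0
grip_force: 0.0
time: 3.43
tool_pos: [534.5, -167.3, 248.8]
tcp_rot: [-180.0, 0.1, 63.7]
ft_force: [0.9, -1.0, -0.3]
finger_gap: 85.4
grip_force: 0.0
time: 3.6
tool_pos: [533.0, -161.8, 249.7]
tcp_rot: [-179.9, -0.0, 63.7]
ft_force: [0.4, -0.5, 0.4]
finger_gap: 84.9
grip_force: 0.0
```

```bash
python3 -m handwheel '[[-0.0228,0.0287,0,0,0,0,0.085],[0,0,0.028,0,0,0,0.085],[0,0,0.028,0,0,0,0.085],[0,0,0.028,0,0,0,0.085],[0,0,0.02,0,0,0,0.06],[0,0,0.009,0,0,0,0.04],[0,0,0,0,0,0,0.03],[0,0,0,0,0,0,0.03]]'
python3 - <<'E'
from h import *
p,d=r.snapshot("side");cv2.imwrite("pics/g.png",cv2.resize(p[200:400,230:430],(600,600),interpolation=cv2.INTER_CUBIC))
E
```

```text
time: 4.27
tool_pos: [549.2, -194.5, 138.2]
tcp_rot: [180.0, -0.0, 63.7]
ft_force: [0.3, -0.8, 0.8]
finger_gap: 38.7
grip_force: 0.0
```

View pics/g.png

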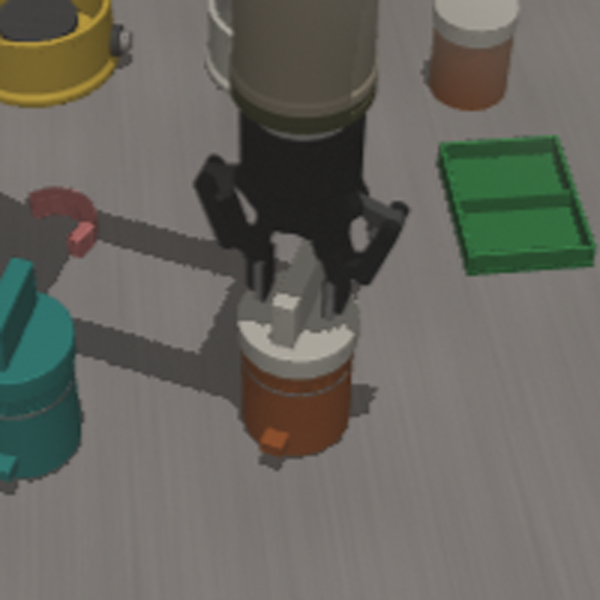

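The fingers straddle the bar (about (285,290) in the crop), with the pads on either side and clear of the lid. I'll close and lift.

```bash
python3 -m handwheel '[[0,0,0,0,0,0,0.02],[0,0,0,0,0,0,0.0],[0,0,0,0,0,0,0.0],[0,0,0,0,0,0,0.0],[0,0,0,0,0,0,0.0],[0,0,0,0,0,0,0.0]]' 80
python3 -c "
from bench import r;s=r.sense();print(s['tool_pos'],s['tcp_rot'],s['ft_force'],s['finger_gap'],s['grip_force'])"
```

```text
time: 4.82
tool_pos: [550.2, -195.6, 139.7]
tcp_rot: [179.8, -0.0, 63.6]
ft_force: [-1.9, 1.9, 5.4]
finger_gap: 14.6
grip_force: 79.4
[ 550.17836066 -195.59513173  139.74528488] [ 1.79815531e+02 -1.97768798e-02  6.36435210e+01] [-1.93977037  1.93391377  5.42916498] 14.571917369849952 79.44480657577515
```

```bash
python3 -m handwheel '[[0,0,-0.01,0,0,0,0],[0,0,-0.03,0,0,0,0],[0,0,-0.03,0,0,0,0],[0,0,-0.03,0,0,0,0],[0,0,-0.02,0,0,0,0],[0,0,0,0,0,0,0],[0,0,0,0,0,0,0]]'
python3 - <<'E'
from h import *
p,d=r.snapshot("side");cv2.imwrite("pics/l.png",cv2.resize(p[150:400,200:450],(600,600),interpolation=cv2.INTER_CUBIC))
s=r.sense();print(s['tool_pos'],s['tcp_rot'],s['ft_force'])
E
```

```text
time: 5.4
tool_pos: [549.8, -195.6, 258.9]
tcp_rot: [179.8, -0.0, 63.6]
ft_force: [-1.1, -0.4, -4.0]
finger_gap: 14.7
grip_force: 78.7
[ 548.75479123 -195.18433363  256.5493631 ] [-1.79971676e+02  3.85435325e-03  6.36345725e+01] [-0.65451508  0.21396734 -4.16728078]
```

View pics/l.png

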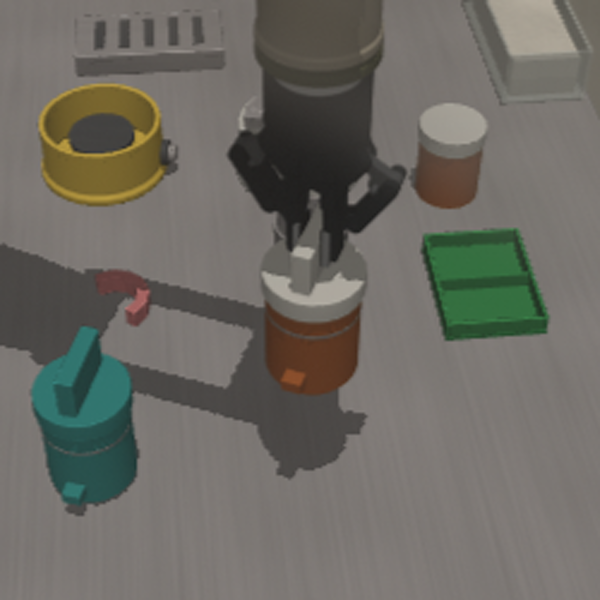

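The cartridge hangs upright in the gripper (about (312,310) in the crop), clear of the counter. Now I'll turn it and carry it to the dock.

```bash
python3 -m handwheel '[[0.0308,-0.012,0,0,0,0,0],[0.0308,-0.012,0,0,0,0,0],[0.0308,-0.012,0,0,0,0,0],[0.0308,-0.012,0,0,0,0,0],[0.0308,-0.012,0,0,0,0,0],[0.0308,-0.012,0,0,0,0,0],[0.0308,-0.012,0,0,0,0,0],[0.0308,-0.012,0,0,0,0,0]]'
python3 -m handwheel '[[0.0308,-0.012,0,0,0,0,0],[0.0308,-0.012,0,0,0,0,0],[0.0308,-0.012,0,0,0,0,0],[0.0308,-0.012,0,0,0,0,0],[0,0,0,0,0,-6.94,0],[0,0,0,0,0,-6.94,0],[0,0,0,0,0,-6.94,0],[0,0,0,0,0,-6.94,0]]'
python3 -m handwheel '[[0,0,0,0,0,-6.94,0],[0,0,0,0,0,-6.94,0],[0,0,0,0,0,-6.94,0],[0,0,0,0,0,-6.94,0],[0,0,0,0,0,-6.94,0],[0,0,0,0,0,-6.94,0],[0,0,0,0,0,-6.94,0],[0,0,0,0,0,-6.94,0]]'
python3 -m handwheel '[[0,0,0,0,0,-6.94,0],[0,0,0,0,0,-6.94,0],[0,0,0,0,0,-6.94,0],[0,0,0,0,0,-6.94,0],[0,0,0,0,0,-6.94,0],[0,0,0,0,0,-6.94,0],[0,0,0,0,0,-6.94,0],[0,0,0,0,0,0,0]]'
python3 - <<'E'
from h import *
P=[]
for i in range(3):
    p,d=r.snapshot("side");s=r.sense();P.append(np.r_[s['tool_pos'],s['tcp_rot'],s['ft_force']])
p2,d2=r.snapshot("top")
print(np.mean(P,0).round(2));np.save("pics/s1.npy",d);np.save("pics/t1.npy",d2)
q=proj("side",[585,200,100]).astype(int);u,v=q-[75,75]
cv2.imwrite("pics/o.png",cv2.resize(p[max(v,0):v+150,u:u+150],(600,600),interpolation=cv2.INTER_CUBIC))
print(u,v)
E
```

```text
time: 6.12
tool_pos: [570.9, 69.7, 254.0]
tcp_rot: [-179.8, 0.1, 63.6]
ft_force: [0.5, 0.1, -3.5]
finger_gap: 14.6
grip_force: 78.8
time: 6.78
tool_pos: [582.6, 199.9, 253.5]
tcp_rot: [-179.7, 0.1, 91.8]
ft_force: [-0.1, -0.6, -2.8]
finger_gap: 15.1
grip_force: 79.1
time: 7.45
tool_pos: [582.7, 199.5, 253.6]
tcp_rot: [-179.8, -0.2, 147.3]
ft_force: [1.5, 0.2, -3.5]
finger_gap: 14.5
grip_force: 79.1
time: 8.12
tool_pos: [582.8, 199.5, 253.9]
tcp_rot: [180.0, -0.3, -164.2]
ft_force: [0.2, 0.4, -3.7]
finger_gap: 14.8
grip_force: 79.1
[ 5.8313e+02  1.9958e+02  2.5480e+02  1.8000e+02 -2.2000e-01 -1.6471e+02
 -1.4000e-01 -6.4000e-01 -3.4100e+00]
248 114
```

View pics/o.png

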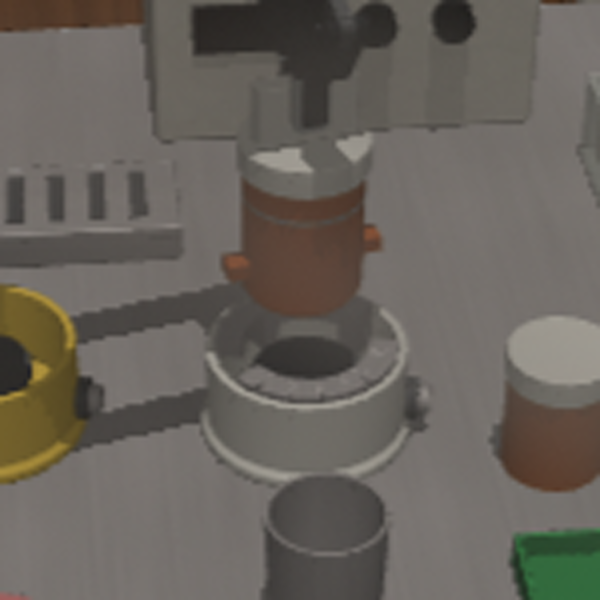

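The cartridge is upright above the dock, with its lugs (235,268) and (372,238) roughly over the gaps. I'll compare the cartridge's axis and the dock's within the same camera.

```bash
python3 - <<'E'
from h import *
from scipy.optimize import least_squares
for n,f in(("side","s1"),("top","t1")):
    W=deproj(n,np.load(f"pics/{f}.npy"));z=W[...,2]
    near=np.hypot(W[...,0]-584,W[...,1]-200)<48
    print(n,"heights",np.histogram(z[near],range(80,280,10))[0])
    for lo,hi,R in((128,142,38),(150,200,38),(208,222,41)):
        p=W[near&(z>lo)&(z<hi)]
        if len(p)<30:continue
        q=least_squares(lambda q:np.hypot(p[:,0]-q[0],p[:,1]-q[1])-R,[584,200],loss='soft_l1').x
        print(n,(lo,hi),len(p),q.round(1))
    p=W[near&(z>212)&(z<236)]
    if len(p)>20:print(" lidtop hist",np.histogram(p[:,2],range(212,237,2))[0])
W=deproj("side",np.load("pics/side0.npy"));z=W[...,2]
for c,lo,hi,R in(((585,199),15,60,66),((548.7,-195),40,85,38),((548.7,-195),92,107,41)):
    p=W[(np.hypot(W[...,0]-c[0],W[...,1]-c[1])<R+4)&(np.hypot(W[...,0]-c[0],W[...,1]-c[1])>R-6)&(z>lo)&(z<hi)]
    q=least_squares(lambda q:np.hypot(p[:,0]-q[0],p[:,1]-q[1])-R,c,loss='soft_l1').x
    print("initial",len(p),q.round(1))
E
```

```text
side heights [  0   0   0  22  68 113 132  97 104 105 111 104  81 119 336  86  88 102
 113]
side (128, 142) 147 [582.1 200.3]
side (150, 200) 521 [582.7 200.4]
side (208, 222) 164 [583.1 200.5]
 lidtop hist [ 27  23  22  25  26  48 115 121  26  28  11  16]
top heights [  0   0   0   0  17  18  23  16  23  19  22   9   3  21 168   1   0   0
   0]
top (150, 200) 89 [583.1 200.3]
 lidtop hist [ 5  2  8  5  4 19 50 61 34  1  0  0]
initial 756 [586.  201.1]
initial 510 [ 548.7 -194.5]
initial 184 [ 548.8 -194.3]
```

```bash
python3 -m handwheel '[[-0.0032,-0.0001,0.02,0,0,0,0],[0,0,0.02,0,0,0,0],[0,0,0.015,0,0,0,0],[0,0,0.005,0,0,0,0],[0,0,0,0,0,0,0],[0,0,0,0,0,0,0],[0,0,0,0,0,0,0]]'
python3 -m handwheel '[[0,0,0.002,0,0,0,0],[0,0,0.002,0,0,0,0],[0,0,0.002,0,0,0,0],[0,0,0,0,0,0,0],[0,0,0,0,0,0,0]]'
python3 -m handwheel '[[0,0,0.002,0,0,0,0],[0,0,0,0,0,0,0],[0,0,0,0,0,0,0]]'
```

```text
time: 8.9
tool_pos: [588.0, 200.8, 198.9]
tcp_rot: [-180.0, 0.1, -164.5]
ft_force: [-0.4, -0.2, -4.0]
finger_gap: 14.8
grip_force: 79.0
time: 9.32
tool_pos: [587.1, 200.6, 191.1]
tcp_rot: [-180.0, -0.0, -164.5]
ft_force: [-0.5, 0.0, -3.1]
finger_gap: 14.9
grip_force: 79.0
time: 9.57
tool_pos: [587.1, 200.6, 189.1]
tcp_rot: [180.0, -0.0, -164.5]
ft_force: [-0.3, -0.8, -3.7]
finger_gap: 14.8
grip_force: 79.0
```

```bash
for i in 1; do python3 -m handwheel '[[0,0,0.001,0,0,0,0],[0,0,0.001,0,0,0,0],[0,0,0,0,0,0,0],[0,0,0,0,0,0,0]]'
python3 -m handwheel '[[0,0,0.001,0,0,0,0],[0,0,0.001,0,0,0,0],[0,0,0,0,0,0,0],[0,0,0,0,0,0,0]]'
python3 -m handwheel '[[0,0,0.001,0,0,0,0],[0,0,0.001,0,0,0,0],[0,0,0,0,0,0,0],[0,0,0,0,0,0,0]]'; done
```

```text
time: 9.9
tool_pos: [587.2, 200.6, 187.1]
tcp_rot: [180.0, -0.0, -164.5]
ft_force: [0.5, -0.7, -3.8]
finger_gap: 14.9
grip_force: 79.0
time: 10.23
tool_pos: [587.4, 200.6, 185.9]
tcp_rot: [-180.0, 0.0, -164.5]
ft_force: [-1.2, -1.2, 1.2]
finger_gap: 14.6
grip_force: 79.7
time: 10.57
tool_pos: [587.4, 200.7, 183.6]
tcp_rot: [-180.0, 0.0, -164.5]
ft_force: [-1.1, -0.9, 3.8]
finger_gap: 14.6
grip_force: 80.0
```

It's at 45 mm with about 7 N more than the free reading: that is the spring seat, so the lugs are in the gaps. I'll push down.

```bash
python3 -m handwheel '[[0,0,0.002,0,0,0,0],[0,0,0.002,0,0,0,0],[0,0,0.002,0,0,0,0],[0,0,0,0,0,0,0],[0,0,0,0,0,0,0]]'
python3 -m handwheel '[[0,0,0.002,0,0,0,0],[0,0,0.002,0,0,0,0],[0,0,0.002,0,0,0,0],[0,0,0,0,0,0,0],[0,0,0,0,0,0,0]]'
python3 -m handwheel '[[0,0,0.002,0,0,0,0],[0,0,0.002,0,0,0,0],[0,0,0.002,0,0,0,0],[0,0,0,0,0,0,0],[0,0,0,0,0,0,0]]'
```

```text
time: 10.98
tool_pos: [587.4, 200.6, 177.4]
tcp_rot: [-180.0, 0.0, -164.5]
ft_force: [-2.1, -1.8, 5.3]
finger_gap: 14.9
grip_force: 80.3
time: 11.4
tool_pos: [587.5, 200.6, 171.8]
tcp_rot: [-180.0, 0.0, -164.5]
ft_force: [-2.6, -0.1, 7.5]
finger_gap: 14.5
grip_force: 80.6
time: 11.82
tool_pos: [587.6, 200.7, 166.1]
tcp_rot: [-180.0, 0.1, -164.5]
ft_force: [-3.2, -0.8, 8.8]
finger_gap: 15.2
grip_force: 80.9
```

```bash
python3 -m handwheel '[[0.001,0,0.002,0,0,0,0],[0,0,0.002,0,0,0,0],[0,0,0.0005,0,0,0,0],[0,0,0,0,0,0,0],[0,0,0,0,0,0,0],[0,0,0,0,0,0,0]]'
python3 -c "
from bench import r;s=r.sense();print(s['tool_pos'],s['wrist_torque'])"
```

```text
time: 12.32
tool_pos: [587.2, 200.6, 162.4]
tcp_rot: [-180.0, 0.2, -164.5]
ft_force: [-1.3, -0.6, 10.3]
finger_gap: 14.3
grip_force: 81.2
[587.23464004 200.56509305 162.38480438] [-0.14973523  0.47675116  0.01191497]
```

```bash
python3 -m handwheel '[[0,0,0.001,0,0,0,0],[0,0,0,0,0,0,0],[0,0,0,0,0,0,0]]'
cat > chk.py <<'E'
from h import *
Z=[];P=[]
from scipy.optimize import least_squares
for n in("side","top","side","top"):
    p,d=r.snapshot(n);s=r.sense();W=deproj(n,d);z=W[...,2];m=np.hypot(W[...,0]-586,W[...,1]-201)<37
    t=z[m&(z>130-12)&(z<155)];h,e=np.histogram(t,np.arange(118,155,1));k=e[h.argmax()]+.5
    rr=np.hypot(W[...,0]-586,W[...,1]-201);p=W[(rr<46)&(z>k-18)&(z<k-2)]
    q=least_squares(lambda q:np.hypot(p[:,0]-q[0],p[:,1]-q[1])-41,[586,201],loss='soft_l1').x
    print(n,"lid",np.median(t[abs(t-k)<3]).round(1),"underside",(np.median(t[abs(t-k)<3])-110.5).round(1),(abs(t-k)<3).sum(),"axis",q.round(1),len(p))
print(s['tool_pos'].round(1),s['tcp_rot'].round(1),s['ft_force'].round(1),s['wrist_torque'].round(2),s['joint_pos'].round(1))
E
python3 chk.py
```

```text
time: 12.57
tool_pos: [587.2, 200.5, 161.4]
tcp_rot: [-180.0, 0.2, -164.5]
ft_force: [-3.1, -0.9, 10.9]
finger_gap: 14.7
grip_force: 81.2
side lid 132.8 underside 22.3 189 axis [587.3 202. ] 172
top lid 133.2 underside 22.7 69 axis [591.1 201.8] 55
side lid 132.6 underside 22.1 190 axis [587.5 202.4] 176
top lid 132.8 underside 22.3 72 axis [588.7 201.7] 29
[587.3 200.6 161.4] [-180.     0.2 -164.5] [-2.7 -0.6 11. ] [-0.18  0.47 -0.02] [ 14.1  13.7  87.7  -0.   78.5 -91.4]
```

Underside at 22.4 mm. I'll turn clockwise (+az) in steps and watch the torque.

```bash
python3 -m handwheel '[[0,0,0,0,0,3,0],[0,0,0,0,0,3,0],[0,0,0,0,0,3,0],[0,0,0,0,0,3,0],[0,0,0,0,0,3,0],[0,0,0,0,0,0,0],[0,0,0,0,0,0,0]]'
python3 -c "
from bench import r;s=r.sense();print(s['wrist_torque'])"
python3 -m handwheel '[[0,0,0,0,0,3,0],[0,0,0,0,0,3,0],[0,0,0,0,0,3,0],[0,0,0,0,0,3,0],[0,0,0,0,0,3,0],[0,0,0,0,0,0,0],[0,0,0,0,0,0,0]]'
python3 -c "
from bench import r;s=r.sense();print(s['wrist_torque'])"
python3 -m handwheel '[[0,0,0,0,0,3,0],[0,0,0,0,0,3,0],[0,0,0,0,0,3,0],[0,0,0,0,0,3,0],[0,0,0,0,0,3,0],[0,0,0,0,0,0,0],[0,0,0,0,0,0,0]]'
python3 chk.py
```

```text
time: 13.35
tool_pos: [587.8, 200.8, 161.8]
tcp_rot: [179.9, 0.2, -179.5]
ft_force: [-1.9, -1.3, 10.6]
finger_gap: 14.8
grip_force: 81.2
[ 0.02006895  0.08645275 -0.11183434]
time: 13.93
tool_pos: [588.0, 200.8, 161.9]
tcp_rot: [179.9, 0.2, 165.5]
ft_force: [-0.5, -0.9, 10.8]
finger_gap: 14.8
grip_force: 81.2
[ 0.02936229 -0.08118921 -0.06579391]
time: 14.52
tool_pos: [588.0, 200.8, 161.9]
tcp_rot: [179.8, 0.2, 150.5]
ft_force: [1.3, -0.3, 11.1]
finger_gap: 14.9
grip_force: 81.2
side lid 133.3 underside 22.8 185 axis [588. 202.] 200
top lid 133.3 underside 22.8 52 axis [586.  202.4] 24
side lid 133.5 underside 23.0 183 axis [588.4 202.2] 192
top lid 133.2 underside 22.7 55 axis [587.1 203.5] 37
[588.  200.8 161.9] [179.8   0.2 150.5] [-0.4 -0.7 11.5] [-0.12 -0.08 -0.08] [ 14.1  13.6  87.7  -0.   78.4 -46.4]
```

```bash
cat > w.py <<'E'
from bench import r
s=r.sense();print("   tq",s['wrist_torque'].round(2),"yaw",s['tcp_rot'][2].round(2))
E
python3 -m handwheel '[[0,0,0,0,0,3,0],[0,0,0,0,0,3,0],[0,0,0,0,0,0,0],[0,0,0,0,0,0,0]]'|grep -E "force|pos|gap";python3 w.py
python3 -m handwheel '[[0,0,0,0,0,2,0],[0,0,0,0,0,0,0],[0,0,0,0,0,0,0]]'|grep -E "ft|pos|gap";python3 w.py
python3 -m handwheel '[[0,0,0,0,0,2,0],[0,0,0,0,0,0,0],[0,0,0,0,0,0,0]]'|grep -E "ft|pos|gap";python3 w.py
python3 -m handwheel '[[0,0,0,0,0,2,0],[0,0,0,0,0,0,0],[0,0,0,0,0,0,0]]'|grep -E "ft|pos|gap";python3 w.py
```

```text
tool_pos: [588.0, 200.8, 161.9]
ft_force: [-0.1, -0.8, 10.8]
finger_gap: 14.7
grip_force: 81.2
   tq [-0.13 -0.16 -0.08] yaw 144.48
tool_pos: [588.0, 200.8, 161.9]
ft_force: [-0.3, -0.2, 11.3]
finger_gap: 14.7
   tq [-0.16 -0.12  0.08] yaw 142.49
tool_pos: [588.0, 200.7, 161.9]
ft_force: [0.9, -0.5, 10.8]
finger_gap: 14.9
   tq [-0.12 -0.15  0.03] yaw 140.49
tool_pos: [587.9, 200.6, 161.9]
ft_force: [-0.6, -1.0, 11.2]
finger_gap: 14.6
   tq [-0.29  0.04  0.3 ] yaw 138.51
```

```bash

python3 -m handwheel '[[0,0,0,0,0,1.5,0],[0,0,0,0,0,0,0],[0,0,0,0,0,0,0]]'|grep -E "ft|pos|gap";python3 w.py
python3 -m handwheel '[[0,0,0,0,0,1.5,0],[0,0,0,0,0,0,0],[0,0,0,0,0,0,0]]'|grep -E "ft|pos|gap";python3 w.py
```

```text
tool_pos: [587.5, 200.3, 161.8]
ft_force: [-2.8, -2.5, 12.2]
finger_gap: 14.9
   tq [-0.56  0.43  0.54] yaw 137.02
tool_pos: [587.4, 200.2, 161.8]
ft_force: [-2.0, -3.4, 12.2]
finger_gap: 15.1
   tq [-0.74  0.51  1.4 ] yaw 135.58
```

Solid stop (1.4 N·m). I'll ease off slightly and let it rise under control.

```bash

python3 -m handwheel '[[0,0,0,0,0,-0.8,0],[0,0,-0.002,0,0,0,0],[0,0,-0.002,0,0,0,0],[0,0,0,0,0,0,0]]'|grep -E "ft|pos|gap";python3 w.py
python3 -m handwheel '[[0,0,-0.002,0,0,0,0],[0,0,-0.002,0,0,0,0],[0,0,0,0,0,0,0],[0,0,0,0,0,0,0]]'|grep -E "ft|pos|gap";python3 w.py
python3 -m handwheel '[[0,0,-0.001,0,0,0,0],[0,0,0,0,0,0,0],[0,0,0,0,0,0,0]]'|grep -E "ft|pos|gap";python3 chk.py
```

```text
tool_pos: [586.8, 200.4, 163.9]
ft_force: [2.4, -1.2, 2.1]
finger_gap: 14.9
   tq [-0.24 -0.67  0.83] yaw 136.31
tool_pos: [586.6, 200.3, 168.0]
ft_force: [3.6, -0.6, -0.3]
finger_gap: 14.7
   tq [-0.11 -1.15  0.84] yaw 136.3
tool_pos: [586.4, 200.4, 168.8]
ft_force: [5.0, -0.1, -1.6]
finger_gap: 14.9
side lid 140.2 underside 29.7 186 axis [586.9 201.8] 212
top lid 140.0 underside 29.5 77 axis [585.8 201.6] 38
side lid 140.0 underside 29.5 183 axis [586.8 201.4] 204
top lid 140.2 underside 29.7 66 axis [588.8 203.9] 96
[586.4 200.4 168.8] [180.    0.  136.3] [ 4.9 -0.3 -3.5] [-0.01 -1.32  0.85] [ 14.1  13.3  87.3  -0.   79.3 -32.2]
```

```bash

python3 -m handwheel '[[0,0,-0.001,0,0,0,0],[0,0,-0.001,0,0,0,0],[0,0,0,0,0,0,0],[0,0,0,0,0,0,0]]'|grep -E "ft|pos|gap";python3 w.py
python3 -m handwheel '[[0,0,0,0,0,0,0.02],[0,0,0,0,0,0,0.025],[0,0,0,0,0,0,0.03],[0,0,0,0,0,0,0.035],[0,0,0,0,0,0,0.04],[0,0,0,0,0,0,0.045],[0,0,0,0,0,0,0.05]]' 20|grep -E "ft|pos|gap"
python3 chk.py
```

```text
tool_pos: [586.3, 200.4, 170.8]
ft_force: [6.0, -0.2, -3.5]
finger_gap: 14.9
   tq [ 0.04 -1.35  0.85] yaw 136.29
tool_pos: [586.2, 200.4, 170.7]
ft_force: [0.9, 0.2, -0.4]
finger_gap: 50.0
side lid 142.8 underside 32.3 157 axis [586.6 201.4] 178
top lid 142.9 underside 32.4 75 axis [586.7 202.1] 47
side lid 142.9 underside 32.4 158 axis [587.  201.2] 164
top lid 143.2 underside 32.7 80 axis [584.7 202.2] 58
[586.3 200.4 170.8] [-180.    -0.   136.3] [ 0.5  0.6 -0.2] [-0.02 -0.05 -0.  ] [ 14.1  13.2  87.2   0.   79.6 -32.2]
```

Released, it sits at 32.4 mm. I'll retreat straight up and check with a picture.

```bash

python3 -m handwheel '[[0,0,-0.005,0,0,0,0.07],[0,0,-0.02,0,0,0,0.07],[0,0,-0.035,0,0,0,0.07],[0,0,-0.035,0,0,0,0.07],[0,0,-0.035,0,0,0,0.07],[0,0,-0.02,0,0,0,0.07],[0,0,0,0,0,0,0.07],[0,0,0,0,0,0,0.07]]'|grep -E "time|ft|pos|gap"
python3 chk.py
python3 - <<'E'
from h import *
p,d=r.snapshot("side");cv2.imwrite("pics/f.png",p)
E
```

```text
time: 19.2
tool_pos: [587.1, 200.6, 323.4]
ft_force: [0.3, -0.1, -0.3]
finger_gap: 70.2
side lid 143.3 underside 32.8 194 axis [586.7 201.4] 208
top lid 142.5 underside 32.0 218 axis [585.3 204.8] 93
side lid 142.8 underside 32.3 180 axis [587.1 201. ] 176
top lid 142.9 underside 32.4 212 axis [585.9 202.2] 71
[585.5 200.1 318.7] [-1.798e+02 -1.000e-01  1.363e+02] [ 0.4 -0.9  0.8] [-0.06  0.02  0.02] [ 14.1   9.6  75.9  -0.   94.7 -32.2]
```

View pics/f.png

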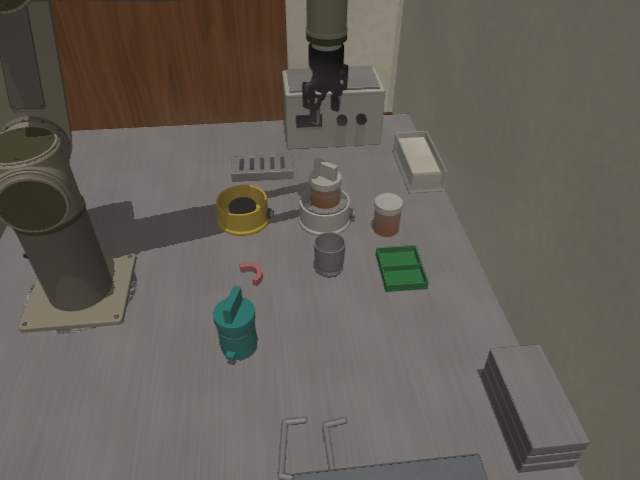

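The cartridge stands upright in the white dock at (325,195), the gripper is clear above it, and the other things look unmoved. I'll hand in.

```bash
python3 -c "
from bench import r;print(r.hand_in())"
```

```text
the job is handed in; nothing more can be done
None
```

The amber cartridge is locked in the white dock and handed in: it stands upright with its underside measured at about 32 mm, the gripper is clear, and nothing else looks moved; the hand-in gave no verdict.

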